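Show the overhead camera which carton goes in which tray, then print its label

ROBOT

A 6-joint arm with a two-finger parallel gripper is mounted at the origin on the work surface. World frame = base frame: x ahead of the robot, y to its left, z up, the work surface at z = 0. Lengths are in m, angles in rad, forces in N, time in s.
With the tool pointing down it reaches from about 0.3 to 0.85 m from the base axis. Payload 5.4 kg.
Tool frame: the origin (TCP) lies midway between the tips of the shut fingers; the grasp point (between the pads) lies 19 mm behind it (arm.grip_depth is the distance from the TCP to the grasp point, in m); z points along the fingers, y is the line along which they close (so a half turn about z gives the same grasp; the last joint's range is limited). The gripper opens to 85 mm and grips with 20 to 120 N. Pads are 22 mm wide; open, the fingers measure 114 mm over their backs; the gripper's body (76 mm by 85 mm) begins 54 mm behind the grasp point. The pads swing forward as they close: fully open they stand 13 mm farther back than shut.
Start: joints at [-1.442, 0.158, 1.597, -0, 1.386, -0.21], TCP at [0.191, -0.542, 0.231] pointing down, gripper open.
Joint ranges: [-2.91, 2.91], [-0.94, 2.29], [0.18, 2.7], [-1.29, 4.43], [0.17, 2.64], [-3, 3]. Speed limits (rad/s): [2.57, 2.57, 3.14, 3.14, 3.14, 3.14].

INTERFACE

Orientations are given as [roll, pitch, yaw] about the fixed x, y, z axes, in that order (R = Rz(yaw) Ry(pitch) Rx(roll)).
In Python, from workcell import arm gives the robot as it stands.
- The arm moves only by the tool jog_arm, never from a script. Its argument "targets" is a list of rows, each an object with "rotation": the turn, a rotation vector about the tool's x, y, z in rad, a list of three; "slide": the shift along the tool's x, y, z in m, a list of three; "jaw": the opening in per cent of the stroke, from 0 (shut) to 100 (fully open). In form: [{"rotation": [ax, ay, az], "slide": [dx, dy, dz], "jaw": jaw}, ...]. A call has 1 to 8 rows; each row shifts and turns the commanded pose from where the row before left it, along the tool's axes as they then stand; what a row does not reach is not made up. A row lasts 1/12 s, in which the tool goes at most 41.7 mm and 7.16 degrees, less where a joint would pass 70% of its speed; a pose out of reach is approached as far as the arm can. A call with a gripper value outside its range is refused whole. The fingers move at their own pace and stop on an object; "squeeze" is the grip in N (left out, the last holds). Time passes only in rows, so rows that do not move let the fingers close. It gives the time, the measured TCP pose, the force, the opening and the grip force at its end, in the units of the state.
- arm.sense(): the state, without advancing time (a new reading comes with each control period).
- arm.snapshot(name): name is "side" or "top" or "wrist"; returns a dict with "image" (420x560x3 uint8, blue, green, red), "fov_y" (degrees; the focal length in pixels is half the picture's height over the tangent of half this angle, whatever the lens; pixels are square), "cx", "cy" (the principal point, pixels), "T" (4x4, takes a point from camera to world coordinates). Camera axes: x right, y up, looking along -z (the intrinsics and any distortion apply to the point x, -y, -z); pixel columns grow to the right and rows downward; lengths in m; the calibration is good to about 2 mm. The wrist camera is an equidistant fisheye: a pixel r from the principal point sees the ray r / f radians off the axis. A picture is of the moment at which its call begins. There is no depth.
- arm.job_done(): hands the job in; it is judged then, once.
Trained networks look in the newest picture that a camera, given by its name, has taken for a name from the list of things; names that differ only in an ending like _2 or _b are one class to them, and where a whole thing is asked for, a point or a joint stands for the part that bears it (a point fixed in the world has none). Each returns a list of dicts, best first, with "confidence" (0 to 1); they miss things now and then, are a little off and sometimes report something else, mostly with a low value. They report only what shows in the picture. A call takes as long as a camera call. They do not tell look-alikes from the thing itself.
- arm.recognise(camera, thing): "centre" ([column, row] in pixels, amid what is visible of it).
- arm.trace(camera, thing): "mask" (420x560 bool, what is visible of it) and "centre" ([column, row] in pixels, amid what is visible of it).
- arm.pinpoint(camera, thing): "centre" ([column, row] in pixels: a listed point, or the origin of a listed thing).
The state is a dict: "t": time; "joint_positions": joint angles; "dq": joint speeds; "tau": joint torques, N m; "tool_pos": TCP position; "eef_rot": TCP orientation; "force": force on the tool from outside, world axes, zero at the start; "ft_torque": the same for the moment, N m; "grip_width": opening from 0.0 (shut) to 1.0 (fully open); "finger_force": force on a finger pad.
Only numpy, scipy, OpenCV 4.12 (cv2) and the standard library are available. Lean on these libraries where they do the work, as an engineer would, in place of code of your own. Each camera call takes 0.05 s, during which the arm holds its last target. There are 200 camera calls.

TASK

Assign the red-stickered carton to the green tray: point at the red sticker for the overhead camera, fingertips two or three centimetres above it and still for at least a second and a half, then point the same way at the middle of the green tray, fingertips two or three centimetres above the level of its rim, and then press the blue button on the label printer fully down and let it come back up. Touch no carton or tray and shift nothing else that stands on the table, and do not point at, or pass low over, the other stickers or the grey tray.

Things in the scene. Friction and masses are not known exactly. Their poses are not given: they have to be found in the camera images.
- carton_red: Loose closed kraft cardboard carton, 110 mm along its x, 80 mm along its y, 55 mm high, about 0.3 kg, with a red round sticker on top. Origin: centre of its underside; z up. It stands on the table at any of three places, turned up to 30 degrees.
- red_sticker (a point): Centre of the round red sticker (34 mm across) on the top face of carton_red, 25 mm off the carton's middle towards its +x end; 55 mm above the table.
- carton_yellow: Loose closed kraft cardboard carton, 110 mm along its x, 80 mm along its y, 55 mm high, about 0.3 kg, with a yellow round sticker on top. Origin: centre of its underside; z up. It stands on the table at any of three places, turned up to 30 degrees.
- yellow_sticker (a point): Centre of the round yellow sticker (34 mm across) on the top face of carton_yellow, 25 mm off the carton's middle towards its +x end; 55 mm above the table.
- carton_blue: Loose closed kraft cardboard carton, 110 mm along its x, 80 mm along its y, 55 mm high, about 0.3 kg, with a blue round sticker on top. Origin: centre of its underside; z up. It stands on the table at any of three places, turned up to 30 degrees.
- blue_sticker (a point): Centre of the round blue sticker (34 mm across) on the top face of carton_blue, 25 mm off the carton's middle towards its +x end; 55 mm above the table.
- tray_green: Loose open green plastic sorting tray, 130 mm along its x, 170 mm along its y, 60 mm high, walls and floor about 4 mm thick, about 0.45 kg, empty. Origin: centre of its underside; z up. The two trays swap places.
- green_mouth (a point): Centre of the open top of tray_green, level with its rim, 60 mm above the table.
- tray_grey: Loose open grey plastic sorting tray, 130 mm along its x, 170 mm along its y, 60 mm high, walls and floor about 4 mm thick, about 0.45 kg, empty. Origin: centre of its underside; z up. The two trays swap places.
- grey_mouth (a point): Centre of the open top of tray_grey, level with its rim, 60 mm above the table.
- printer: Black desktop label printer, fixed, on the robot's right: 220 mm along its x, 200 mm along its y. Its front deck (-x end, towards the robot) is 120 mm high; the hood, from x = -25 mm to +105 mm of its own frame, is 150 mm high. A white label sticks out of its front. Origin: centre of its underside; turned up to 17 degrees.
- print_button_top (a point): Centre of the top of the round blue push button (28 mm across) on the printer's front deck, 70 mm towards -x and 30 mm towards +y from the printer's origin, about 142 mm above the table; it stands 10 mm proud of a round grey housing (44 mm across). Pressed straight down.
- print_button (a joint): Travel of the blue button in m: 0 up, 0.006 fully down; a spring brings it back up. Fully down takes about 5 N.
- tape_roll: Loose roll of brown packing tape lying flat, 90 mm across, 48 mm high, at the far side of the table. Origin: centre of its underside.
- scanner: Loose black hand-held barcode scanner lying flat, 178 mm long, 65 mm wide, 35 mm high, at the far side of the table. Origin: under it, near its middle.
- mug: Loose white mug, 80 mm across, 90 mm high, handle to its +y, at the near right. Origin: centre of its underside.
Not all that is in view belongs to the job. Leave any yellow look-alike of the tray_grey alone.

How it is judged:
On the way, in this order (a step that is already met when the one before it is completed fails the run):
1. the fingertips dwell just above the red sticker (horizontal distance between the grasp point and red_sticker below 0.025 m and z of the grasp point in the frame of red_sticker between 0.02 and 0.075 m), for 1.4 s.
2. the fingertips dwell just above the middle of the green tray (horizontal distance between the grasp point and green_mouth below 0.035 m and z of the grasp point in the frame of green_mouth between -0.02 and 0.08 m), for 1.4 s.
3. the blue printer button is pressed down by the fingers (value of joint print_button above 0.0045 m and contact force between the fingers and printer above 0.5 N), for 0.05 s.
At the end, for the whole second after the job is handed in: The button is back up (within 1.5 mm), every carton and tray stands where it stood (within 10 mm), and the tape roll, scanner and mug stand where they stood (within 20 mm), all at rest (value of joint print_button below 0.0015 m and distance of each of carton_red, carton_yellow, carton_blue, tray_green, tray_grey from where it was at the start of the episode below 0.01 m and distance of each of tape_roll, scanner, mug from where it was at the start of the episode below 0.02 m and linear speed of each of carton_red, carton_yellow, carton_blue, tray_green, tray_grey, tape_roll, scanner, mug below 0.02 m/s); the robot touches nothing.
It fails at once if a carton is touched (over 1 N), lifted or moved (over 10 mm) (contact force between any of the fingers, the arm and carton_red above 1 N or distance of any of carton_red, carton_yellow, carton_blue from where it was at the start of the episode above 0.01 m or contact force between any of the fingers, the arm and carton_yellow above 1 N or contact force between any of the fingers, the arm and carton_blue above 1 N).
It fails at once if a tray is touched (over 1 N), lifted or moved (over 10 mm) (contact force between any of the fingers, the arm and tray_green above 1 N or distance of any of tray_green, tray_grey from where it was at the start of the episode above 0.01 m or contact force between any of the fingers, the arm and tray_grey above 1 N).
It fails at once if the tape roll, scanner or mug is shifted or lifted (over 20 mm) (distance of any of tape_roll, scanner, mug from where it was at the start of the episode above 0.02 m).
It fails at once if the fingertips point at, or pass within about 4 cm above, the yellow or blue sticker ((horizontal distance between the grasp point and yellow_sticker below 0.02 m and z of the grasp point in the frame of yellow_sticker between -0.02 and 0.06 m) or (horizontal distance between the grasp point and blue_sticker below 0.02 m and z of the grasp point in the frame of blue_sticker between -0.02 and 0.06 m)).
It fails at once if the fingertips point into, or pass within about 4 cm above the rim of, the grey tray near its middle (horizontal distance between the grasp point and grey_mouth below 0.03 m and z of the grasp point in the frame of grey_mouth between -0.06 and 0.06 m).
It also fails if it takes over 54 s, if anything falls off the work surface, if the arm or the gripper's body presses on something with over 40 N, if the wrist force passes 120 N, or if a joint passes its speed limit or range.

## Working session

There is one attempt and no reset: what is moved stays moved. The work goes in short steps, Python scripts to look and compute and a tool call to move; the robot and the scene stay as the last step left them, time stands still between calls to the robot, and variables do not carry over. Pictures are saved under pics/ and viewed, at most 10 in all, crops included, and the job is handed in when it is done.

Besides the shell and the picture viewer there is one more tool, called after ">>>" as name(argument=value, ...) on one line, values as JSON. jog_arm: Moves the arm, as the interface text tells. Its arguments: {"type":"object","properties":{"targets":{"type":"array","items":{"type":"object","properties":{"rotation":{"type":"array","items":{"type":"number"}},"slide":{"type":"array","items":{"type":"number"}},"jaw":{"type":"number"}}}},"squeeze":{"type":"number"}},"required":["targets"]}

```bash
mkdir -p pics; cat > h.py <<'E'
import numpy as np, cv2
from workcell import arm
def ray(s,px):
    f=210/np.tan(np.radians(s["fov_y"])/2); return f
def toworld(s,px,z):
    f=210/np.tan(np.radians(s["fov_y"])/2); T=np.array(s["T"])
    d=T[:3,:3]@np.array([(px[0]-s["cx"])/f,-(px[1]-s["cy"])/f,-1]); o=T[:3,3]
    return o+d*(z-o[2])/d[2]
E
python3 - <<'E'
from h import *
H={"red_sticker":.055,"yellow_sticker":.055,"blue_sticker":.055,"green_mouth":.06,"grey_mouth":.06,"print_button_top":.142,"mug":0.0,"tape_roll":0,"scanner":0,"carton_red":0,"tray_green":0,"tray_grey":0}
for c in ("top","side"):
    s=arm.snapshot(c); cv2.imwrite(f"pics/{c}0.png",s["image"]); print(c,np.round(s["T"],2).tolist(),s["fov_y"],s["cx"],s["cy"],[k for k in s])
    for n,z in H.items():
        for r in arm.pinpoint(c,n)[:3]: print(n,np.round(r["centre"]),round(r["confidence"],2),np.round(toworld(s,r["centre"],z),3))
print(arm.sense())
E
```

```text
top [[-0.0, 0.99, -0.17, 0.24], [-1.0, -0.0, 0.01, 0.05], [0.01, 0.17, 0.99, 1.66], [0.0, 0.0, 0.0, 1.0]] 43.12164859449172 274.2464065301986 204.56101271821805 ['image', 'fov_y', 'cx', 'cy', 'T']
red_sticker [262. 230.] 0.4 [0.44  0.072 0.055]
yellow_sticker [292. 161.] 0.74 [ 0.658 -0.021  0.055]
blue_sticker [265. 228.] 0.66 [0.447 0.066 0.055]
green_mouth [199. 241.] 0.7 [0.408 0.265 0.06 ]
grey_mouth [123. 214.] 0.85 [0.489 0.498 0.06 ]
grey_mouth [211. 169.] 0.65 [0.631 0.231 0.06 ]
print_button_top [402. 212.] 0.63 [ 0.481 -0.335  0.142]
mug [378. 281.] 0.7 [ 0.287 -0.287  0.   ]
tape_roll [266. 130.] 0.83 [0.776 0.062 0.   ]
scanner [331. 126.] 0.56 [ 0.791 -0.149  0.   ]
scanner [407. 201.] 0.25 [ 0.54  -0.387  0.   ]
carton_red [321. 225.] 0.96 [ 0.464 -0.111  0.   ]
tray_green [205. 242.] 0.77 [0.412 0.254 0.   ]
tray_grey [127. 218.] 0.74 [0.485 0.501 0.   ]
tray_grey [215. 176.] 0.67 [0.623 0.225 0.   ]
tray_grey [264. 228.] 0.24 [0.454 0.069 0.   ]
side [[-0.93, 0.28, -0.23, 0.19], [-0.36, -0.7, 0.62, 0.97], [0.01, 0.66, 0.75, 1.23], [0.0, 0.0, 0.0, 1.0]] 43.08007264564
[... 851 characters left out ...]
.56 [0.427 0.225 0.   ]
{'t': 1.3, 'joint_positions': array([-1.44209941e+00,  1.58403043e-01,  1.59699114e+00,  2.83957471e-05,
        1.38622066e+00, -2.10122173e-01]), 'dq': array([ 0.00074379,  0.00091804, -0.00096843, -0.00011264,  0.00018315,
       -0.00064038]), 'tau': array([ 1.95979391e-05, -3.96005809e+01, -3.31698346e+01, -2.43918075e-04,
        5.67755633e-04, -1.07521015e-05]), 'tool_pos': array([ 0.1910888 , -0.54230105,  0.23130188]), 'eef_rot': array([-3.14157677e+00, -3.19276095e-05,  3.38813875e-01]), 'force': array([ 1.04229512, -0.06907832,  0.34852078]), 'ft_torque': array([-0.01393316,  0.00054802,  0.04388025]), 'finger_force': 0.0, 'grip_width': 1.0008287626655037}
```

View pics/top0.png

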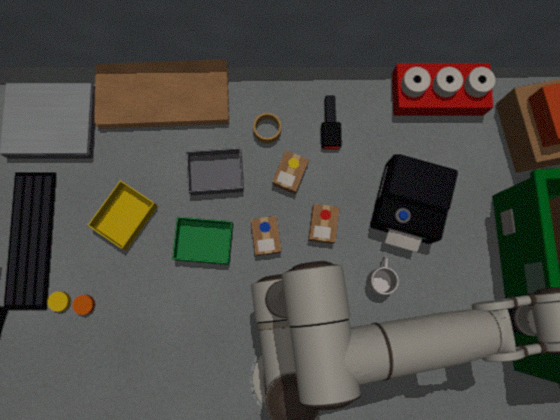

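View pics/side0.png

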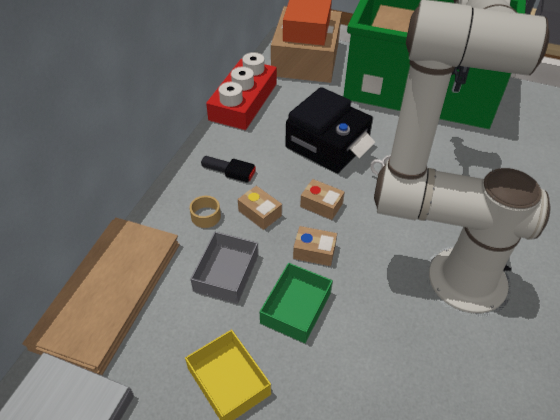

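The top view shows the red sticker at about (326,215), blue (265,228), yellow (293,163), the green tray (204,241), the grey tray (215,172) and the button (403,215). The network's top-view red_sticker hit was actually on blue. The side view agrees: red (316,191), green tray (297,300), button (343,129). The yellow tray is a look-alike.

```bash
cat >> h.py <<'E'
def blob(img,px,kind,r=14):
    x,y=map(int,px); c=img[y-r:y+r,x-r:x+r].astype(int); b,g,rd=c[...,0],c[...,1],c[...,2]
    m={"red":(rd>90)&(g<70)&(b<70)&(rd>2*g),"blue":(b>rd*1.6)&(b>70),"yellow":(rd>120)&(g>110)&(b<70)}[kind]
    v,u=np.nonzero(m); return np.array([u.mean()+x-r,v.mean()+y-r]),len(u)
E
python3 - <<'E'
from h import *
P={"top":[("red",(326,215),.055),("blue",(265,228),.055),("yellow",(293,163),.055),("blue",(403,215),.142)],
"side":[("red",(316,191),.055),("blue",(306,239),.055),("yellow",(254,197),.055),("blue",(343,129),.142)]}
for c in P:
    s=arm.snapshot(c)
    for k,p,z in P[c]:
        q,n=blob(s["image"],p,k); print(c,k,q.round(1),n,toworld(s,q,z).round(4))
    r=arm.trace(c,"tray_green")[0]; v,u=np.nonzero(r["mask"]); print("tray",r["confidence"],u.min(),u.max(),v.min(),v.max())
E
```

```text
top red [325.  214.4] 92 [ 0.4888 -0.1193  0.055 ]
top blue [264.5 226.6] 83 [0.4513 0.0663 0.055 ]
top yellow [293.3 162.8] 98 [ 0.6516 -0.0234  0.055 ]
top blue [403.3 214.5] 69 [ 0.4747 -0.3376  0.142 ]
tray 0.93 173 232 217 263
side red [314.8 189.6] 60 [ 0.4886 -0.1155  0.055 ]
side blue [306.1 237.7] 81 [0.4512 0.0706 0.055 ]
side yellow [253.2 196.5] 65 [ 0.6514 -0.0199  0.055 ]
side blue [342.9 126.4] 59 [ 0.473  -0.3298  0.142 ]
tray 0.97 261 330 264 342
```

>>> jog_arm(targets=[{"slide": [0,0,-0.03],"rotation": [0,0,0],"jaw": 0},{"slide": [0,0,-0.02],"rotation": [0,0,0],"jaw": 0},{"slide": [0.026,-0.019,0],"rotation": [0,0,0],"jaw": 0},{"slide": [0.026,-0.019,0],"rotation": [0,0,0],"jaw": 0},{"slide": [0.026,-0.019,0],"rotation": [0,0,0],"jaw": 0},{"slide": [0.026,-0.019,0],"rotation": [0,0,0],"jaw": 0},{"slide": [0.026,-0.019,0],"rotation": [0,0,0],"jaw": 0},{"slide": [0.026,-0.019,0],"rotation": [0,0,0],"jaw": 0}])

```text
t: 2.17
tool_pos: [0.3009, -0.3816, 0.2814]
eef_rot: [3.141, -0.0, 0.338]
force: [-0.2, -0.1, 0.6]
grip_width: -0.002
finger_force: 0.0
```

>>> jog_arm(targets=[{"slide": [0.026,-0.019,0],"rotation": [0,0,0],"jaw": 0},{"slide": [0.026,-0.019,0],"rotation": [0,0,0],"jaw": 0},{"slide": [0.026,-0.019,0],"rotation": [0,0,0],"jaw": 0},{"slide": [0.026,-0.019,0],"rotation": [0,0,0],"jaw": 0},{"slide": [0.026,-0.019,0],"rotation": [0,0,0],"jaw": 0},{"slide": [0.026,-0.019,0],"rotation": [0,0,0],"jaw": 0},{"slide": [0.026,-0.019,0],"rotation": [0,0,0],"jaw": 0},{"slide": [0.026,-0.019,0],"rotation": [0,0,0],"jaw": 0}])

```text
t: 2.83
tool_pos: [0.4467, -0.169, 0.2815]
eef_rot: [3.141, -0.0, 0.339]
force: [0.2, -0.6, -0.2]
grip_width: 0.0
finger_force: 0.0
```

>>> jog_arm(targets=[{"slide": [0,0,0],"rotation": [0,0,0],"jaw": 0},{"slide": [0,0,0],"rotation": [0,0,0],"jaw": 0},{"slide": [0,0,0],"rotation": [0,0,0],"jaw": 0}])

```text
t: 3.08
tool_pos: [0.4458, -0.1708, 0.2813]
eef_rot: [3.141, 0.0, 0.339]
force: [0.8, -0.4, -0.5]
grip_width: 0.003
finger_force: 0.0
```

>>> jog_arm(targets=[{"slide": [0.029,-0.018,0],"rotation": [0,0,0],"jaw": 0},{"slide": [0.029,-0.018,0],"rotation": [0,0,0],"jaw": 0},{"slide": [0,0,0.04],"rotation": [0,0,0],"jaw": 0},{"slide": [0,0,0.04],"rotation": [0,0,0],"jaw": 0},{"slide": [0,0,0.04],"rotation": [0,0,0],"jaw": 0},{"slide": [0,0,0],"rotation": [0,0,0],"jaw": 0},{"slide": [0,0,0],"rotation": [0,0,0],"jaw": 0}])

```text
t: 3.67
tool_pos: [0.4869, -0.1176, 0.1599]
eef_rot: [-3.138, 0.004, 0.337]
force: [0.5, 0.5, 1.0]
grip_width: 0.002
finger_force: 0.0
```

```bash
cat >> h.py <<'E'
def wristw(s,px,z):
    f=210/np.tan(np.radians(s["fov_y"])/2); T=np.array(s["T"]); d=np.array([px[0]-s["cx"],px[1]-s["cy"]]); r=np.hypot(*d); th=r/f
    u=d/r*np.sin(th); w=T[:3,:3]@np.array([u[0],-u[1],-np.cos(th)]); o=T[:3,3]
    return o+w*(z-o[2])/w[2]
E
python3 - <<'E'
from h import *
s=arm.snapshot("wrist"); cv2.imwrite("pics/w1.png",s["image"])
for n,z in {"red_sticker":.055,"blue_sticker":.055,"yellow_sticker":.055,"green_mouth":.06,"print_button_top":.142}.items():
    for r in arm.pinpoint("wrist",n)[:2]: print(n,np.round(r["centre"]),round(r["confidence"],2),wristw(s,r["centre"],z).round(3))
print(arm.sense()["tool_pos"])
E
```

```text
red_sticker [275. 202.] 0.84 [ 0.487 -0.117  0.055]
blue_sticker [ 68. 176.] 0.73 [0.449 0.067 0.055]
blue_sticker [217.  13.] 0.64 [ 0.614 -0.026  0.055]
yellow_sticker [273. 202.] 0.43 [ 0.487 -0.115  0.055]
print_button_top [518. 329.] 0.58 [ 0.478 -0.329  0.142]
[ 0.49011909 -0.11821944  0.16386184]
```

View pics/w1.png

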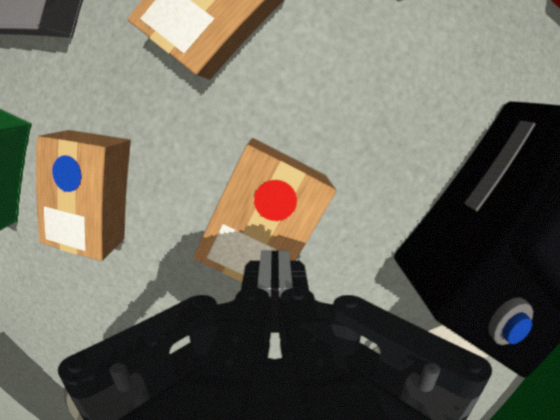

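The wrist view shows the red sticker at (275,201), just ahead of the shut fingers, which confirms (0.488,-0.117). The button is at (518,328), near (0.477,-0.331). I'll go down and dwell.

>>> jog_arm(targets=[{"slide": [0,0,0.03],"rotation": [0,0,0],"jaw": 0},{"slide": [0,0,0.03],"rotation": [0,0,0],"jaw": 0},{"slide": [0,0,0.018],"rotation": [0,0,0],"jaw": 0},{"slide": [0,0,0],"rotation": [0,0,0],"jaw": 0},{"slide": [0,0,0],"rotation": [0,0,0],"jaw": 0},{"slide": [0,0,0],"rotation": [0,0,0],"jaw": 0},{"slide": [0,0,0],"rotation": [0,0,0],"jaw": 0},{"slide": [0,0,0],"rotation": [0,0,0],"jaw": 0}])

```text
t: 4.63
tool_pos: [0.4901, -0.1179, 0.0852]
eef_rot: [3.139, -0.002, 0.339]
force: [-0.4, -0.3, -0.3]
grip_width: 0.0
finger_force: 0.0
```

>>> jog_arm(targets=[{"slide": [0,0,0],"jaw": 0,"rotation": [0,0,0]},{"slide": [0,0,0],"jaw": 0,"rotation": [0,0,0]},{"slide": [0,0,0],"jaw": 0,"rotation": [0,0,0]},{"slide": [0,0,0],"jaw": 0,"rotation": [0,0,0]},{"slide": [0,0,0],"jaw": 0,"rotation": [0,0,0]},{"slide": [0,0,0],"jaw": 0,"rotation": [0,0,0]},{"slide": [0,0,0],"jaw": 0,"rotation": [0,0,0]},{"slide": [0,0,0],"jaw": 0,"rotation": [0,0,0]}])

```text
t: 5.3
tool_pos: [0.4887, -0.1172, 0.0832]
eef_rot: [-3.141, 0.0, 0.339]
force: [-0.8, 0.3, -0.4]
grip_width: 0.001
finger_force: 0.0
```

>>> jog_arm(targets=[{"slide": [0,0,0],"jaw": 0,"rotation": [0,0,0]},{"slide": [0,0,0],"jaw": 0,"rotation": [0,0,0]},{"slide": [0,0,0],"jaw": 0,"rotation": [0,0,0]},{"slide": [0,0,0],"jaw": 0,"rotation": [0,0,0]},{"slide": [0,0,0],"jaw": 0,"rotation": [0,0,0]},{"slide": [0,0,0],"jaw": 0,"rotation": [0,0,0]},{"slide": [0,0,0],"jaw": 0,"rotation": [0,0,0]},{"slide": [0,0,0],"jaw": 0,"rotation": [0,0,0]}])

```text
t: 5.97
tool_pos: [0.4887, -0.1172, 0.0833]
eef_rot: [-3.142, 0.0, 0.339]
force: [0.8, -0.9, -0.2]
grip_width: -0.001
finger_force: 0.0
```

>>> jog_arm(targets=[{"slide": [0,0,0],"jaw": 0,"rotation": [0,0,0]},{"slide": [0,0,0],"jaw": 0,"rotation": [0,0,0]},{"slide": [0,0,0],"jaw": 0,"rotation": [0,0,0]},{"slide": [0,0,0],"jaw": 0,"rotation": [0,0,0]},{"slide": [0,0,-0.035],"jaw": 0,"rotation": [0,0,0]},{"slide": [0,0,-0.035],"jaw": 0,"rotation": [0,0,0]},{"slide": [0,0,-0.035],"jaw": 0,"rotation": [0,0,0]},{"slide": [0,0,-0.035],"jaw": 0,"rotation": [0,0,0]}])

```text
t: 6.63
tool_pos: [0.4884, -0.117, 0.2248]
eef_rot: [-3.141, 0.0, 0.339]
force: [0.3, -1.1, 0.2]
grip_width: 0.001
finger_force: 0.0
```

>>> jog_arm(targets=[{"slide": [0.004,-0.032,0],"jaw": 0,"rotation": [0,0,0]},{"slide": [0.004,-0.032,0],"jaw": 0,"rotation": [0,0,0]},{"slide": [0.004,-0.032,0],"jaw": 0,"rotation": [0,0,0]},{"slide": [0.004,-0.032,0],"jaw": 0,"rotation": [0,0,0]},{"slide": [0.004,-0.032,0],"jaw": 0,"rotation": [0,0,0]},{"slide": [0.004,-0.032,0],"jaw": 0,"rotation": [0,0,0]}])

```text
t: 7.13
tool_pos: [0.447, 0.0732, 0.2234]
eef_rot: [3.142, -0.0, 0.338]
force: [0.8, 0.8, -0.8]
grip_width: 0.001
finger_force: 0.0
```

>>> jog_arm(targets=[{"slide": [0.004,-0.032,0],"jaw": 0,"rotation": [0,0,0]},{"slide": [0.004,-0.032,0],"jaw": 0,"rotation": [0,0,0]},{"slide": [0.004,-0.032,0],"jaw": 0,"rotation": [0,0,0]},{"slide": [0.004,-0.032,0],"jaw": 0,"rotation": [0,0,0]},{"slide": [0.006,-0.032,0],"jaw": 0,"rotation": [0,0,0]},{"slide": [0.006,-0.032,0],"jaw": 0,"rotation": [0,0,0]},{"slide": [0,0,0],"jaw": 0,"rotation": [0,0,0]},{"slide": [0,0,0],"jaw": 0,"rotation": [0,0,0]}])

```text
t: 7.8
tool_pos: [0.4095, 0.2634, 0.2232]
eef_rot: [3.141, 0.0, 0.342]
force: [-0.3, 0.5, -0.5]
grip_width: 0.0
finger_force: 0.0
```

```bash
python3 - <<'E'
from h import *
s=arm.snapshot("wrist"); cv2.imwrite("pics/w2.png",s["image"])
for n,z in {"green_mouth":.06,"tray_green":0,"grey_mouth":.06}.items():
    for r in arm.pinpoint("wrist",n)[:2]: print(n,np.round(r["centre"]),round(r["confidence"],2),wristw(s,r["centre"],z).round(3))
print(arm.sense()["tool_pos"])
E
```

```text
green_mouth [284. 184.] 0.58 [0.414 0.257 0.06 ]
tray_green [281. 174.] 0.7 [0.411 0.257 0.   ]
tray_green [555.  83.] 0.52 [ 0.688 -0.073  0.   ]
grey_mouth [83. 41.] 0.76 [0.492 0.505 0.06 ]
grey_mouth [556.  85.] 0.3 [ 0.653 -0.015  0.06 ]
[0.41045347 0.26126276 0.22325165]
```

View pics/w2.png

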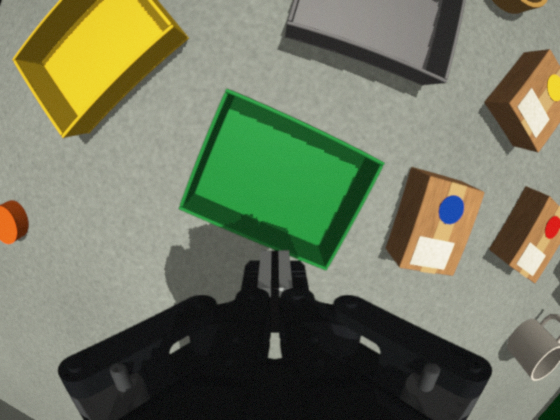

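The wrist view shows the green tray's rim corners at (229,90), (383,163), (326,269) and (180,208). Their middle is near (281,182), or (0.412,0.259), so the fingers are already over it. I'll go down to 0.085 and dwell.

>>> jog_arm(targets=[{"slide": [0,0,0.035],"jaw": 0,"rotation": [0,0,0]},{"slide": [0,0,0.035],"jaw": 0,"rotation": [0,0,0]},{"slide": [0,0,0.035],"jaw": 0,"rotation": [0,0,0]},{"slide": [0,0,0.033],"jaw": 0,"rotation": [0,0,0]},{"slide": [0,0,0],"jaw": 0,"rotation": [0,0,0]},{"slide": [0,0,0],"jaw": 0,"rotation": [0,0,0]},{"slide": [0,0,0],"jaw": 0,"rotation": [0,0,0]},{"slide": [0,0,0],"jaw": 0,"rotation": [0,0,0]}])

```text
t: 8.67
tool_pos: [0.4124, 0.2627, 0.0882]
eef_rot: [3.141, -0.005, 0.338]
force: [0.7, -0.2, 0.7]
grip_width: 0.001
finger_force: 0.0
```

>>> jog_arm(targets=[{"slide": [0,0,0],"jaw": 0,"rotation": [0,0,0]},{"slide": [0,0,0],"jaw": 0,"rotation": [0,0,0]},{"slide": [0,0,0],"jaw": 0,"rotation": [0,0,0]},{"slide": [0,0,0],"jaw": 0,"rotation": [0,0,0]},{"slide": [0,0,0],"jaw": 0,"rotation": [0,0,0]},{"slide": [0,0,0],"jaw": 0,"rotation": [0,0,0]},{"slide": [0,0,0],"jaw": 0,"rotation": [0,0,0]},{"slide": [0,0,0],"jaw": 0,"rotation": [0,0,0]}])

```text
t: 9.33
tool_pos: [0.4101, 0.2622, 0.0852]
eef_rot: [-3.142, 0.0, 0.339]
force: [-0.8, -0.2, -0.6]
grip_width: -0.001
finger_force: 0.0
```

>>> jog_arm(targets=[{"slide": [0,0,0],"jaw": 0,"rotation": [0,0,0]},{"slide": [0,0,0],"jaw": 0,"rotation": [0,0,0]},{"slide": [0,0,0],"jaw": 0,"rotation": [0,0,0]},{"slide": [0,0,0],"jaw": 0,"rotation": [0,0,0]},{"slide": [0,0,0],"jaw": 0,"rotation": [0,0,0]},{"slide": [0,0,0],"jaw": 0,"rotation": [0,0,0]},{"slide": [0,0,0],"jaw": 0,"rotation": [0,0,0]},{"slide": [0,0,0],"jaw": 0,"rotation": [0,0,0]}])

```text
t: 10.0
tool_pos: [0.4102, 0.2622, 0.0853]
eef_rot: [3.142, -0.0, 0.339]
force: [0.1, 0.5, 0.9]
grip_width: 0.001
finger_force: 0.0
```

>>> jog_arm(targets=[{"slide": [0,0,0],"jaw": 0,"rotation": [0,0,0]},{"slide": [0,0,0],"jaw": 0,"rotation": [0,0,0]},{"slide": [0,0,0],"jaw": 0,"rotation": [0,0,0]},{"slide": [0,0,-0.04],"jaw": 0,"rotation": [0,0,0]},{"slide": [0,0,-0.04],"jaw": 0,"rotation": [0,0,0]},{"slide": [0,0,-0.04],"jaw": 0,"rotation": [0,0,0]},{"slide": [0,0,-0.04],"jaw": 0,"rotation": [0,0,0]},{"slide": [0,0,0],"jaw": 0,"rotation": [0,0,0]}])

```text
t: 10.67
tool_pos: [0.4145, 0.2638, 0.2547]
eef_rot: [3.141, -0.016, 0.339]
force: [0.6, 0.3, 0.8]
grip_width: -0.002
finger_force: 0.0
```

>>> jog_arm(targets=[{"slide": [-0.0075,0.0324,0],"jaw": 0,"rotation": [0,0,0]},{"slide": [-0.0075,0.0324,0],"jaw": 0,"rotation": [0,0,0]},{"slide": [-0.0075,0.0324,0],"jaw": 0,"rotation": [0,0,0]},{"slide": [-0.0075,0.0324,0],"jaw": 0,"rotation": [0,0,0]},{"slide": [-0.0075,0.0324,0],"jaw": 0,"rotation": [0,0,0]},{"slide": [-0.0075,0.0324,0],"jaw": 0,"rotation": [0,0,0]}])

```text
t: 11.17
tool_pos: [0.4322, 0.0624, 0.2452]
eef_rot: [3.141, -0.0, 0.339]
force: [0.6, 0.3, 0.4]
grip_width: 0.002
finger_force: 0.0
```

>>> jog_arm(targets=[{"slide": [-0.0075,0.0324,0],"jaw": 0,"rotation": [0,0,0]},{"slide": [-0.0075,0.0324,0],"jaw": 0,"rotation": [0,0,0]},{"slide": [-0.0075,0.0324,0],"jaw": 0,"rotation": [0,0,0]},{"slide": [-0.0075,0.0324,0],"jaw": 0,"rotation": [0,0,0]},{"slide": [-0.0075,0.0324,0],"jaw": 0,"rotation": [0,0,0]},{"slide": [-0.0075,0.0324,0],"jaw": 0,"rotation": [0,0,0]}])

```text
t: 11.67
tool_pos: [0.4543, -0.1361, 0.2452]
eef_rot: [3.141, -0.0, 0.338]
force: [1.0, -0.1, -0.3]
grip_width: -0.0
finger_force: 0.0
```

>>> jog_arm(targets=[{"slide": [-0.0075,0.0324,0],"jaw": 0,"rotation": [0,0,0]},{"slide": [-0.0075,0.0324,0],"jaw": 0,"rotation": [0,0,0]},{"slide": [-0.0075,0.0324,0],"jaw": 0,"rotation": [0,0,0]},{"slide": [-0.0075,0.0324,0],"jaw": 0,"rotation": [0,0,0]},{"slide": [-0.0075,0.0324,0],"jaw": 0,"rotation": [0,0,0]},{"slide": [-0.0075,0.0324,0],"jaw": 0,"rotation": [0,0,0]},{"slide": [0,0,0],"jaw": 0,"rotation": [0,0,0]},{"slide": [0,0,0],"jaw": 0,"rotation": [0,0,0]}])

```text
t: 12.33
tool_pos: [0.4763, -0.3339, 0.2444]
eef_rot: [-3.14, 0.0, 0.336]
force: [0.2, 0.2, -0.2]
grip_width: -0.001
finger_force: 0.0
```

```bash
python3 - <<'E'
from h import *
s=arm.snapshot("wrist"); cv2.imwrite("pics/w3.png",s["image"])
for r in arm.pinpoint("wrist","print_button_top")[:2]:
    print(np.round(r["centre"]),round(r["confidence"],2),wristw(s,r["centre"],.142).round(4))
    try: q,n=blob(s["image"],r["centre"],"blue",30); print(q,n,wristw(s,q,.142).round(4))
    except Exception as e: print(e)
print(arm.sense()["tool_pos"],arm.sense()["eef_rot"])
E
```

```text
[274. 208.] 0.79 [ 0.4731 -0.3332  0.142 ]
[276.09978308 204.329718  ] 922 [ 0.4765 -0.3341  0.142 ]
[198. 283.] 0.46 [ 0.3848 -0.293   0.142 ]
[nan nan] 0 [nan nan nan]
[ 0.4765542  -0.33200202  0.24489632] [-3.14059090e+00  8.14810090e-05  3.38957242e-01]h.py:12: RuntimeWarning: Mean of empty slice.
  v,u=np.nonzero(m); return np.array([u.mean()+x-r,v.mean()+y-r]),len(u)
  ret = ret.dtype.type(ret / rcount)
```

View pics/w3.png

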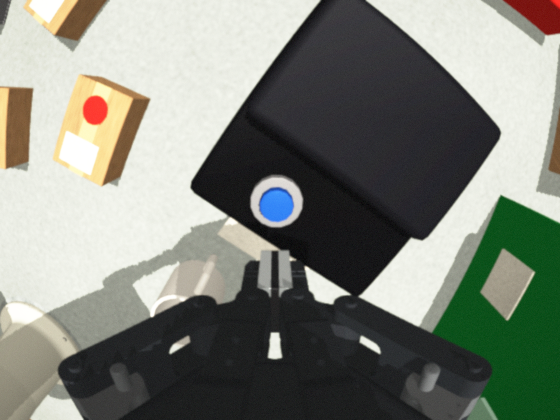

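The wrist view shows the button centred at (276,204), or (0.4765,-0.334), within 2 mm of the tool. I'll go down and then press slowly.

>>> jog_arm(targets=[{"slide": [0,0.002,0.035],"jaw": 0,"rotation": [0,0,0]},{"slide": [0,0,0.03],"jaw": 0,"rotation": [0,0,0]},{"slide": [0,0,0.02],"jaw": 0,"rotation": [0,0,0]},{"slide": [0,0,0.006],"jaw": 0,"rotation": [0,0,0]},{"slide": [0,0,0],"jaw": 0,"rotation": [0,0,0]},{"slide": [0,0,0],"jaw": 0,"rotation": [0,0,0]},{"slide": [0,0,0],"jaw": 0,"rotation": [0,0,0]},{"slide": [0,0,0],"jaw": 0,"rotation": [0,0,0]}])

```text
t: 13.1
tool_pos: [0.4783, -0.3353, 0.1565]
eef_rot: [3.138, -0.002, 0.339]
force: [0.1, 0.4, -0.8]
grip_width: -0.005
finger_force: 0.0
```

>>> jog_arm(targets=[{"slide": [0,0,0.003],"jaw": 0,"rotation": [0,0,0]},{"slide": [0,0,0.003],"jaw": 0,"rotation": [0,0,0]},{"slide": [0,0,0.003],"jaw": 0,"rotation": [0,0,0]},{"slide": [0,0,0.003],"jaw": 0,"rotation": [0,0,0]},{"slide": [0,0,0],"jaw": 0,"rotation": [0,0,0]},{"slide": [0,0,0],"jaw": 0,"rotation": [0,0,0]},{"slide": [0,0,0],"jaw": 0,"rotation": [0,0,0]}])

```text
t: 13.68
tool_pos: [0.4773, -0.3346, 0.1422]
eef_rot: [-3.141, 0.0, 0.339]
force: [-0.2, -0.1, -0.5]
grip_width: 0.0
finger_force: 0.0
```

>>> jog_arm(targets=[{"slide": [0,0,0.002],"jaw": 0,"rotation": [0,0,0]},{"slide": [0,0,0.002],"jaw": 0,"rotation": [0,0,0]},{"slide": [0,0,0.001],"jaw": 0,"rotation": [0,0,0]},{"slide": [0,0,0],"jaw": 0,"rotation": [0,0,0]},{"slide": [0,0,0],"jaw": 0,"rotation": [0,0,0]},{"slide": [0,0,0],"jaw": 0,"rotation": [0,0,0]}])

```text
t: 14.18
tool_pos: [0.4775, -0.3347, 0.1377]
eef_rot: [3.141, -0.0, 0.339]
force: [-1.0, 0.1, 2.6]
grip_width: 0.0
finger_force: 1.9
```

>>> jog_arm(targets=[{"slide": [0,0,0.001],"jaw": 0,"rotation": [0,0,0]},{"slide": [0,0,0.001],"jaw": 0,"rotation": [0,0,0]},{"slide": [0,0,0],"jaw": 0,"rotation": [0,0,0]},{"slide": [0,0,0],"jaw": 0,"rotation": [0,0,0]}])

```text
t: 14.52
tool_pos: [0.4775, -0.3348, 0.136]
eef_rot: [3.141, -0.0, 0.339]
force: [-2.5, 2.5, 7.8]
grip_width: -0.001
finger_force: 3.7
```

>>> jog_arm(targets=[{"slide": [0,0,0.001],"jaw": 0,"rotation": [0,0,0]},{"slide": [0,0,0.0005],"jaw": 0,"rotation": [0,0,0]},{"slide": [0,0,0],"jaw": 0,"rotation": [0,0,0]},{"slide": [0,0,0],"jaw": 0,"rotation": [0,0,0]},{"slide": [0,0,0],"jaw": 0,"rotation": [0,0,0]}])

```text
t: 14.93
tool_pos: [0.4776, -0.3348, 0.1359]
eef_rot: [3.141, -0.0, 0.339]
force: [-4.3, 3.2, 15.6]
grip_width: 0.002
finger_force: 7.4
```

The tool stopped at 0.1359 and the force rose to 15.6 N, so the button is on its end stop. I'll retreat straight up.

>>> jog_arm(targets=[{"slide": [0,0,-0.005],"jaw": 0,"rotation": [0,0,0]},{"slide": [0,0,-0.015],"jaw": 0,"rotation": [0,0,0]},{"slide": [0,0,-0.035],"jaw": 0,"rotation": [0,0,0]},{"slide": [0,0,-0.035],"jaw": 0,"rotation": [0,0,0]},{"slide": [0,0,0],"jaw": 0,"rotation": [0,0,0]},{"slide": [0,0,0],"jaw": 0,"rotation": [0,0,0]},{"slide": [0,0,0],"jaw": 0,"rotation": [0,0,0]},{"slide": [0,0,0],"jaw": 0,"rotation": [0,0,0]}])

```text
t: 15.6
tool_pos: [0.4765, -0.3338, 0.2216]
eef_rot: [-3.138, 0.001, 0.339]
force: [-0.2, 0.7, -0.2]
grip_width: 0.001
finger_force: 0.0
```

```bash
python3 - <<'E'
from h import *
print(arm.sense()["tool_pos"],arm.sense()["force"]); print(arm.job_done())
E
```

```text
[ 0.47652622 -0.33375881  0.22163841] [-0.17596882  0.71068939 -0.22466853]
the job is handed in; nothing more can be done
None
```

I pointed at the red sticker and then the green tray, each held still for over 1.5 s, pressed the blue button to its stop and backed off, then handed the job in at about 15.6 s; no verdict came back.

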